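# Stack the mounting hardware on a chassis stud

## Robot

A 6-joint arm with a two-finger parallel gripper is mounted at the origin on the work surface. World frame = base frame: x ahead of the robot, y to its left, z up, the work surface at z = 0. Lengths are in m, angles in rad, forces in N, time in s.
With the tool pointing down it reaches from about 0.3 to 0.825 m from the base axis. Payload 5.4 kg.
Tool frame: the origin (TCP) lies on the front face of the gripper's body, between the roots of the fingers; the fingertips stand 88 mm ahead of it and the grasp point (between the pads) lies 69 mm ahead of it; z points along the fingers, y is the line along which they close (so a half turn about z gives the same grasp; the last joint's range is limited). The gripper opens to 92 mm and grips with 3 to 60 N. Pads are 20 mm wide; open, the fingers measure 128 mm over their backs; the gripper's body (75 mm by 189 mm) begins 69 mm behind the grasp point.
Start: joints at [1.074, 0.158, 1.597, -0, 1.386, -0.21], TCP at [0.163, 0.551, 0.303] pointing down, gripper open.
Joint ranges: [-2.91, 2.91], [-0.94, 2.29], [0.18, 2.7], [-1.29, 4.43], [0.17, 2.64], [-3, 3]. Speed limits (rad/s): [2.57, 2.57, 3.14, 3.14, 3.14, 3.14].

## Interface

Orientations are given as a unit quaternion [w, x, y, z].
In Python, from rig import telemetry, cams, robot gives the robot as it stands.
- The arm moves only by the shell command python3 -m handwheel 'ROWS' [FORCE]. ROWS is a JSON object of lists of equal length, an entry for each row: "slide": the shift along the tool's x, y, z in cm, a list of three; "rotation": the turn, a rotation vector about the tool's x, y, z in rad, a list of three; "claw": the closure in counts, from 0 (fully open) to 255 (shut). In form: {"slide": [[tx, ty, tz], ...], "rotation": [[wx, wy, wz], ...], "claw": [claw, ...]}. A call has 1 to 8 rows; each row is the pose to reach, as a shift and turn from the pose commanded when the call began, along the tool's axes at that moment; what a row does not reach only later rows make up. A row lasts 1/10 s, in which the tool goes at most 50 mm and 8.59 degrees, less where a joint would pass 70% of its speed; a pose out of reach is approached as far as the arm can. A call with a gripper value outside its range is refused whole. The fingers move at their own pace and stop on an object; FORCE is the grip in N (left out, the last holds). Time passes only in rows, so rows that repeat a pose let the fingers close. It gives the time, the measured TCP pose, the force, the opening and the grip force at its end, in the units of the state.
- telemetry.state(): the state, without advancing time (a new reading comes with each control period).
- cams.snapshot(name): name is "scene" or "top"; returns a dict with "image" (420x560x3 uint8, red, green, blue), "z_map" (420x560 float32, m along the optical axis (not along the pixel's ray), 0 where there is no reading), "vfov" (degrees; the focal length in pixels is half the picture's height over the tangent of half this angle, whatever the lens; pixels are square), "cx", "cy" (the principal point, pixels), "view" (4x4, takes a point from world to camera coordinates). Camera axes: x right, y up, looking along -z (the intrinsics and any distortion apply to the point x, -y, -z); pixel columns grow to the right and rows downward; lengths in m; the calibration is good to about 2 mm. A picture is of the moment at which its call begins.
- robot.sign_off(): hands the job in; it is judged then, once.
Trained networks look in a picture, given as the dict that the camera call returned (one of the last four; its "shot" number tells which), for a name from the list of things; names that differ only in an ending like _2 or _b are one class to them, and where a whole thing is asked for, a point or a joint stands for the part that bears it (a point fixed in the world has none). Each returns a list of dicts, best first, with "conf" (0 to 1); they miss things now and then, are a little off and sometimes report something else, mostly with a low value. They report only what shows in the picture. A call takes as long as a camera call. They do not tell look-alikes from the thing itself.
- cams.boxes_of(picture, query): "extent" ([centre column, centre row, width, height] in pixels, round what is visible of it).
- cams.outline_of(picture, query): "region" (420x560 bool, what is visible of it) and "extent" ([centre column, centre row, width, height] in pixels, round what is visible of it).
- cams.place_of(picture, query): "uv" ([column, row] in pixels: a listed point, or the origin of a listed thing).
The state is a dict: "t": time; "q": joint angles; "joint_vel": joint speeds; "tau": joint torques, N m; "tcp_pos": TCP position; "orientation": TCP orientation; "ft_force": force on the tool from outside, world axes, zero at the start; "wrist_torque": the same for the moment, N m; "grip_width": opening from 0.0 (shut) to 1.0 (fully open); "gripper_force": force on a finger pad.
Only numpy, scipy, OpenCV 4.12 (cv2) and the standard library are available. Lean on these libraries where they do the work, as an engineer would, in place of code of your own. Each camera call takes 0.05 s, during which the arm holds its last target. There are 200 camera calls.

## Task

Make up the mounting stack on the bare upright stud of the open instrument base: lift the tall spacer tube out of the parts bin and thread it onto the stud, then the large washer, then the flanged bushing with its flange down, so that each sits flat on the one below it. Leave the other parts and the tools where they are.

Things in the scene. Friction and masses are not known exactly. Their poses are not given: they have to be found in the camera images.
- stud_base (a point): Foot of the steel stud, on its axis, at the top face of the base's plate (16 mm above the bench). The stud is upright, 14 mm across, 60 mm tall from here, its last 4 mm tapered to 7 mm across at the tip.
- chassis: Open instrument base: aluminium tray fixed to the bench, 150 mm along its x, 220 mm along its y; origin on the bench under its middle. The stud stands 50 mm from the middle towards +y. Lips rise 12 mm above the plate along its two edges at x = -75 and +75 mm. A transformer (40 mm high) and a circuit board with parts (30 mm high) stand 85 mm or more from the stud towards -y.
- stud_tip (a point): Top of the stud, on its axis, 60 mm above stud_base.
- bin: Shallow open grey parts bin, fixed to the bench, 200 mm along its x by 150 mm along its y, 34 mm high, walls and floor 4 mm. Origin at the centre of its underside. Three items stand upright in it, in a row along the bin's x axis about 52 mm apart and within 12 mm of its middle line, in any order: the tall spacer, the short tube and the capacitor.
- spacer_mid (a point): Centre (half-way up, on the axis) of the tall spacer: plain aluminium tube 34 mm across, 28 mm tall, bore 19 mm, about 47 g, standing upright in the bin; z along its axis. Goes on the stud first.
- washer_mid (a point): Centre (half-way up, on the axis) of the large washer: steel disc 54 mm across, 8 mm thick, bore 19 mm, about 125 g, lying flat on the bench; z along its axis. Goes on second. Washer, small washer and bushing lie in a row along x on the bench, 70 mm or more apart (centres), in any order.
- bushing_mid (a point): Centre (half of its full height, on the axis) of the flanged bushing: steel, 18 mm tall overall; a flange 44 mm across and 5 mm thick at the bottom, a barrel 30 mm across and 13 mm tall above it, bore 19 mm right through, about 90 g, standing flange down on the bench; z along its axis, from flange to barrel. Goes on last.
- short_spacer_mid (a point): Centre of the short tube in the bin (34 mm across, 12 mm tall, bore 19 mm): not used, leave it there.
- capacitor_mid (a point): Centre of the black capacitor in the bin (solid cylinder 25 mm across, 38 mm tall): not used, leave it there.
- small_washer_mid (a point): Centre of the small washer on the bench (34 mm across, 5 mm thick): not used, leave it there.
- screwdriver: Screwdriver with a black handle, 200 mm long, lying at the far side of the bench; origin under its middle. Leave alone.
- multimeter: Green hand multimeter, 150 x 75 x 35 mm, lying at the far side of the bench; origin at the centre of its underside. Leave alone.
- solder_reel: Small reel, 54 mm across, 38 mm tall, standing at the far side of the bench; origin at the centre of its underside. Leave alone.
There are look-alikes about, which are no part of the job. Leave any turquoise look-alike of the part that bears washer_mid alone. Of the things shaped like the part that bears bushing_mid, the bare steel one is meant.

How it is judged:
By the outcome, as a careful person would: the job done as asked, in the order asked, and still so for the second after the job is handed in, with the robot touching nothing.
It also fails if it takes over 72 s, if anything falls off the work surface, if the arm or the gripper's body presses on something with over 40 N, if the wrist force passes 120 N, or if a joint passes its speed limit or range.

## Working session

There is one attempt and no reset: what is moved stays moved. The work goes in short steps, Python scripts to look and compute and a shell command to move; the robot and the scene stay as the last step left them, time stands still between calls to the robot, and variables do not carry over. Pictures are saved under pics/ and viewed, at most 10 in all, crops included, and the job is handed in when it is done.

```bash
mkdir -p pics; ls; cat > h.py <<'E'
import numpy as np,cv2
from rig import telemetry,cams,robot
def ray(s,u,v):
    f=210/np.tan(np.radians(s['vfov']/2)); return np.array([(u-s['cx'])/f,-(v-s['cy'])/f,-1.])
def at_depth(s,u,v,d):
    p=ray(s,u,v)*d; V=np.array(s['view']); return V[:3,:3].T@(p-V[:3,3])
def at_z(s,u,v,z):
    V=np.array(s['view']); c=-V[:3,:3].T@V[:3,3]; r=V[:3,:3].T@ray(s,u,v); return c+r*(z-c[2])/r[2]
def cloud(s):
    v,u=np.mgrid[:420,:560]; d=s['z_map']; f=210/np.tan(np.radians(s['vfov']/2))
    p=np.stack([(u-s['cx'])/f*d,-(v-s['cy'])/f*d,-d],-1); V=np.array(s['view']); return (p-V[:3,3])@V[:3,:3]
E
python3 - <<'E'
from h import *
for n in('top','scene'):
    s=cams.snapshot(n); cv2.imwrite(f'pics/{n}0.png',s['image'][...,::-1])
    print(n,[k for k in s],s['vfov'],s['cx'],s['cy'],{k:s[k] for k in s if 'dist' in k or 'lens' in k});print(np.round(s['view'],3).tolist())
    P=cloud(s)
    for q,z in(('stud_tip',.076),('stud_base',.016),('spacer_mid',.018),('short_spacer_mid',.01),('capacitor_mid',.023),('washer_mid',.004),('bushing_mid',.009),('small_washer_mid',.0025),('chassis',0),('bin',0)):
        for r in cams.place_of(s,q)[:3]:
            u,v=r['uv']; i,j=int(round(v)),int(round(u))
            print(q,round(r['conf'],2),np.round([u,v]),np.round(at_z(s,u,v,z),3),'cloud',np.round(P[min(i,419),min(j,559)],3))
print(telemetry.state())
E
```

```text
pics
top ['image', 'z_map', 'vfov', 'cx', 'cy', 'view', 'shot'] 48.74748375980039 277.77768645439215 201.4946427666021 {}
[[-0.01, -1.0, -0.007, 0.086], [0.998, -0.011, 0.061, -0.636], [-0.061, -0.006, 0.998, -0.934], [0.0, 0.0, 0.0, 1.0]]
stud_tip 0.58 [383. 230.] [ 0.575 -0.123  0.076] cloud [ 0.576 -0.123  0.076]
stud_base 0.92 [381. 228.] [ 0.58  -0.133  0.016] cloud [ 0.58  -0.124  0.054]
spacer_mid 0.48 [165. 234.] [0.571 0.312 0.018] cloud [0.572 0.315 0.004]
short_spacer_mid 0.73 [159. 260.] [0.518 0.325 0.01 ] cloud [0.518 0.327 0.006]
short_spacer_mid 0.63 [280. 291.] [0.453 0.076 0.01 ] cloud [0.452 0.076 0.004]
capacitor_mid 0.55 [297. 133.] [0.777 0.037 0.023] cloud [0.774 0.038 0.039]
washer_mid 0.83 [261. 246.] [0.545 0.114 0.004] cloud [0.545 0.115 0.003]
washer_mid 0.59 [305. 233.] [0.572 0.023 0.004] cloud [0.571 0.023 0.002]
bushing_mid 0.78 [323. 294.] [ 0.446 -0.012  0.009] cloud [ 0.445 -0.013  0.002]
bushing_mid 0.69 [266. 196.] [0.65  0.104 0.009] cloud [0.649 0.104 0.002]
bushing_mid 0.49 [382. 141.] [ 0.762 -0.14   0.009] cloud [ 0.756 -0.134  0.037]
small_w
[... 1594 characters left out ...]
0.005]
{'t': 1.1, 'q': array([ 1.07386464e+00,  1.58418231e-01,  1.59699577e+00,  2.82402096e-05,
        1.38619453e+00, -2.10102607e-01]), 'joint_vel': array([-0.00070472,  0.00059553,  0.00012797,  0.00129138, -0.0004664 ,
        0.0015497 ]), 'tau': array([ 1.07756852e-03, -3.85577631e+01, -3.22365546e+01,  7.02030142e-02,
        3.07024363e-02,  1.38115166e-05]), 'tcp_pos': array([0.16268425, 0.55149387, 0.30269301]), 'orientation': array([-1.57704905e-05,  1.42925994e-01,  9.89733378e-01, -2.64322046e-06]), 'ft_force': array([-0.41963637, -0.83838619,  0.62642073]), 'wrist_torque': array([ 0.03285273, -0.0162851 , -0.00727753]), 'gripper_force': 0.0, 'grip_width': 0.9992905360014002}
```

View pictures.

View pics/top0.png

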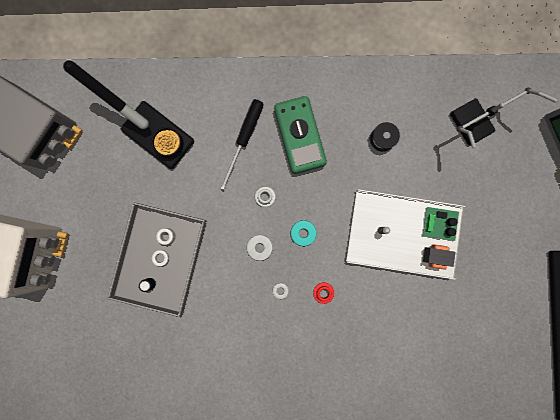

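View pics/scene0.png

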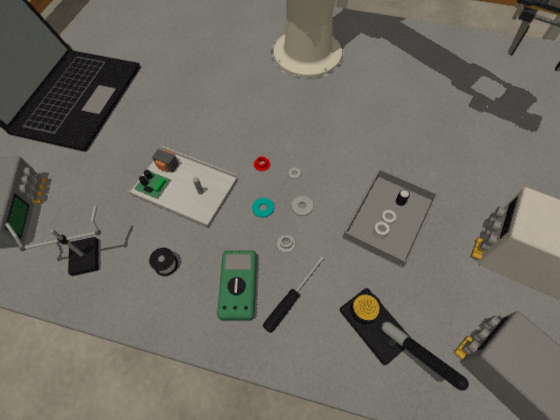

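Candidates seen in top view: spacer = tube (165,237) or tube (160,258) (short one), capacitor (147,285); washer = grey (260,247), not turquoise (304,233) and not small (281,291); bushing = steel (265,197), not red (323,293). Next I check heights and one close crop.

```bash
cat > m.py <<'E'
from h import *
def fit(P,c,zlo,zhi,R):
    m=(np.hypot(P[...,0]-c[0],P[...,1]-c[1])<R)&(P[...,2]>zlo)&(P[...,2]<zhi)
    q=P[m]; 
    if len(q)<5: return None
    (x,y),r=cv2.minEnclosingCircle(q[:,:2].astype(np.float32)); return len(q),np.round([x,y,r],4).tolist(),np.round(np.percentile(q[:,2],[10,50,90,98]),4).tolist()
E
python3 - <<'E'
from m import *
ss={}
for n in('top','scene'):
    s=cams.snapshot(n); P=cloud(s); print(n); ss[n]=s
    for nm,c,zl,zh,R in(('tubeA',(.567,.31),.009,.06,.024),('tubeB',(.52,.32),.009,.06,.024),('cap',(.47,.335),.009,.06,.024),('washer',(.545,.114),.004,.03,.04),('bush',(.65,.105),.003,.04,.035),('bushbarrel',(.65,.105),.012,.04,.035),('tip',(.575,-.128),.065,.1,.03),('stud',(.575,-.128),.025,.06,.03)):
        print(nm,fit(P,c,zl,zh,R))
    for q in('spacer_mid','washer_mid','bushing_mid'):
        for r in cams.outline_of(s,q)[:3]:
            e=r['extent']; print(q,round(r['conf'],2),np.round(e,1),s['image'][r['region']].mean(0).round())
s=ss['top']
a=cv2.resize(s['image'][180:310,100:290],None,fx=4,fy=4,interpolation=2); cv2.imwrite('pics/c1.png',a[...,::-1])
E
```

```text
top
tubeA (212, [0.5656, 0.3117, 0.0202], [0.018, 0.032, 0.035, 0.0371])
tubeB (164, [0.5238, 0.32, 0.0195], [0.014, 0.0166, 0.0191, 0.0208])
cap (181, [0.4664, 0.3368, 0.0222], [0.0179, 0.0422, 0.0449, 0.0462])
washer (479, [0.5443, 0.114, 0.0387], [0.006, 0.0088, 0.0111, 0.0123])
bush (351, [0.6499, 0.1049, 0.035], [0.0035, 0.0065, 0.0191, 0.0211])
bushbarrel (103, [0.6483, 0.1063, 0.0147], [0.0157, 0.0184, 0.0206, 0.0219])
tip (50, [0.576, -0.1298, 0.0073], [0.0692, 0.0742, 0.0774, 0.0791])
stud (24, [0.5758, -0.126, 0.0061], [0.0294, 0.0415, 0.0547, 0.058])
spacer_mid 0.61 [165.1 235.7  19.3  15.7] [185. 180. 173.]
washer_mid 0.91 [302.8 232.4  27.4  26.2] [ 76. 198. 186.]
washer_mid 0.9 [261.3 250.1  27.2  26.3] [199. 198. 191.]
washer_mid 0.49 [156.8 258.5  92.2 116.3] [136. 131. 127.]
bushing_mid 0.87 [322.1 293.4  15.4  20.3] [207.  49.  46.]
bushing_mid 0.61 [266.2 197.8  19.1  25.5] [181. 181. 174.]
scene
tubeA (207, [0.5697, 0.3084, 0.0174], [0.0133, 0.0292, 0.0325, 0.0337])
tubeB (118, [0.5249, 0.3206, 0.0174], [0.0118, 0.015, 0.0167, 0.0182])
cap (154, [0.4723, 0.3445, 0.0128], [0.0164, 0.0391, 0.0429, 0.0438])
washer (307, [0.5477, 0.1136, 0.0319], [0.0058, 0.0077, 0.0097, 0.0105])
bush (216, [0.6515, 0.0963, 0.0313], [0.0038, 0.0073, 0.0181, 0.0188])
bushbarrel (86, [0.6495, 0.105, 0.0151], [0.0146, 0.0172, 0.0187, 0.0193])
tip (34, [0.5767, -0.131, 0.0075], [0.069, 0.0728, 0.0772, 0.0776])
stud (54, [0.5776, -0.1304, 0.0076], [0.0291, 0.0437, 0.0566, 0.0595])
spacer_mid 0.62 [380.5 230.6  16.3  16.4] [135. 130. 120.]
washer_mid 0.84 [262.8 206.8  23.4  23. ] [ 16. 135. 123.]
washer_mid 0.81 [302.6 204.6  24.2  16.4] [140. 140. 129.]
bushing_mid 0.61 [264.2 163.8  15.7  17.8] [147.  22.  17.]
bushing_mid 0.5 [287.9 243.9  18.1  15. ] [133. 132. 122.]
bushing_mid 0.42 [184.9 187.8 107.3  81.4] [140. 139. 126.]
```

View pics/c1.png

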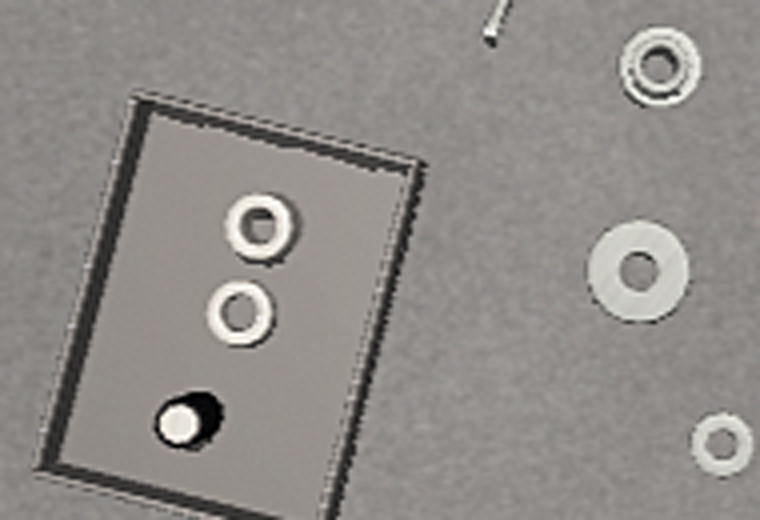

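Crop: tall tube at top-image (165,237) (rim at z≈32 mm), short tube (160,258) (16 mm), grey large washer (260,247), and bare-steel flanged bushing (265,197). The choice is clear. Tool y is already across the bin, so I go above the spacer first.

```bash
cat > d.py <<'E'
import sys; from m import *
from scipy.spatial.transform import Rotation as R
def delta(t,yaw=None):
    s=telemetry.state(); w,x,y,z=s['orientation']; M=R.from_quat([x,y,z,w]).as_matrix()
    print('t',round(s['t'],2),'tcp',np.round(s['tcp_pos'],4),'yaxis',np.round(M[:,1],3),'F',np.round(s['ft_force'],1),'w',round(s['grip_width']*92,1),'gf',s['gripper_force'])
    print('slide cm',np.round(M.T@(np.array(t)-s['tcp_pos'])*100,2))
if __name__=='__main__': delta([float(a) for a in sys.argv[1:4]])
E
python3 -m handwheel '{"slide":[[-5,-1.2,0],[-10,-2.4,0],[-15,-3.6,0],[-20,-4.9,0],[-25,-6.1,0],[-30,-7.3,0],[-35,-8.5,0],[-39,-9.5,0]],"rotation":[[0,0,0],[0,0,0],[0,0,0],[0,0,0],[0,0,0],[0,0,0],[0,0,0],[0,0,0]],"claw":[85,85,85,85,85,85,85,85]}' 15
python3 d.py .568 .310 .20
```

```text
t: 2.3
tcp_pos: [0.5103, 0.3495, 0.3028]
orientation: [0.0, 0.143, 0.99, 0.0]
ft_force: [0.7, 1.1, -0.4]
grip_width: 0.668
gripper_force: 0.0
t 2.3 tcp [0.5103 0.3495 0.3028] yaxis [0.283 0.959 0.   ] F [ 0.7  1.1 -0.4] w 61.4 gf 0.0
slide cm [-6.65 -2.16 10.28]
```

```bash
python3 -m handwheel '{"slide":[[-4,-1.3,2],[-6.6,-2.2,5],[-6.6,-2.2,9],[-6.6,-2.2,13],[-6.6,-2.2,14.3],[-6.6,-2.2,14.3],[-6.6,-2.2,14.3]],"rotation":[[0,0,0],[0,0,0],[0,0,0],[0,0,0],[0,0,0],[0,0,0],[0,0,0]],"claw":[85,85,85,85,85,85,85]}' 15
python3 - <<'E'
from m import *
o=[]
for n in('top','scene'):
    s=cams.snapshot(n); i=s['image']
    c=i[190:310,95:235] if n=='top' else i[160:280,320:460]
    o.append(cv2.resize(c,(400,343),interpolation=2)); P=cloud(s); print(fit(P,(.567,.31),.024,.038,.024))
cv2.imwrite('pics/c2.png',np.hstack(o)[...,::-1])
E
python3 d.py .568 .310 .113
```

```text
t: 3.0
tcp_pos: [0.5666, 0.3116, 0.1618]
orientation: [0.001, 0.143, 0.99, 0.001]
ft_force: [0.8, 0.6, -0.1]
grip_width: 0.665
gripper_force: 0.0
None
(138, [0.5694, 0.308, 0.017], [0.0265, 0.0308, 0.0326, 0.0337])
t 3.1 tcp [0.5672 0.3117 0.1628] yaxis [0.282 0.959 0.003] F [ 0.3 -0.3 -0.6] w 61.4 gf 0.0
slide cm [-0.11 -0.16  4.98]
```

View pics/c2.png

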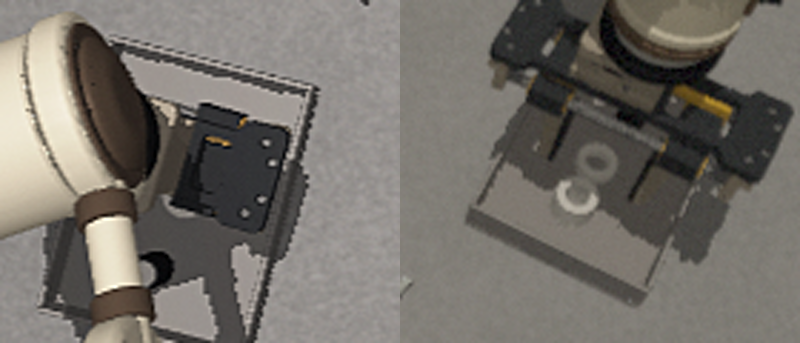

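Picture: the scene crop shows the open fingers straddling the tall tube at (577,195), with the short tube behind at (598,160). I lower most of the way.

```bash
python3 -m handwheel '{"slide":[[-0.1,-0.15,1.5],[-0.1,-0.15,3],[-0.1,-0.15,4],[-0.1,-0.15,5],[-0.1,-0.15,5],[-0.1,-0.15,5],[-0.1,-0.15,5]],"rotation":[[0,0,0],[0,0,0],[0,0,0],[0,0,0],[0,0,0],[0,0,0],[0,0,0]],"claw":[85,85,85,85,85,85,85]}' 15
python3 d.py .568 .3095 .096
```

```text
t: 3.8
tcp_pos: [0.5667, 0.3094, 0.1104]
orientation: [0.001, 0.143, 0.99, 0.0]
ft_force: [-0.7, -0.3, 1.5]
grip_width: 0.669
gripper_force: 0.0
t 3.8 tcp [0.5667 0.3094 0.1104] yaxis [0.283 0.959 0.001] F [-0.7 -0.3  1.5] w 61.5 gf 0.0
slide cm [-0.12  0.04  1.44]
```

```bash
python3 -m handwheel '{"slide":[[-0.1,0,0.8],[-0.1,0,1.4],[-0.1,0,1.4],[-0.1,0,1.4],[-0.1,0,1.4],[-0.1,0,1.4],[-0.1,0,1.4],[-0.1,0,1.4]],"rotation":[[0,0,0],[0,0,0],[0,0,0],[0,0,0],[0,0,0],[0,0,0],[0,0,0],[0,0,0]],"claw":[85,85,255,255,255,255,255,255]}' 15
python3 d.py .568 .3095 .21
```

```text
t: 4.6
tcp_pos: [0.5674, 0.309, 0.0959]
orientation: [0.0, 0.143, 0.99, 0.0]
ft_force: [-0.1, 1.3, 0.5]
grip_width: 0.37
gripper_force: 15.0
t 4.6 tcp [0.5674 0.309  0.0959] yaxis [0.283 0.959 0.   ] F [-0.1  1.3  0.5] w 34.0 gf 15.000003115274012
slide cm [ -0.05   0.06 -11.41]
```

```bash
python3 -m handwheel '{"slide":[[0,0,-2],[0,0,-5],[0,0,-9],[0,0,-11.4],[-1,-3.1,-11.4],[-2.4,-7.7,-11.4],[-3.9,-12.4,-11.4],[-5.3,-17,-11.4]],"rotation":[[0,0,0],[0,0,0],[0,0,0],[0,0,0],[0,0,0],[0,0,0],[0,0,0],[0,0,0]],"claw":[255,255,255,255,255,255,255,255]}' 15
python3 d.py .576 -.1295 .21
```

```text
t: 5.4
tcp_pos: [0.5697, 0.1293, 0.2098]
orientation: [0.0, 0.143, 0.99, -0.0]
ft_force: [0.9, -1.2, -1.7]
grip_width: 0.371
gripper_force: 15.0
t 5.4 tcp [0.5697 0.1293 0.2098] yaxis [ 0.282  0.959 -0.   ] F [ 0.9 -1.2 -1.7] w 34.1 gf 15.000979313626885
slide cm [-7.910e+00 -2.465e+01 -2.000e-02]
```

```bash
python3 -m handwheel '{"slide":[[-1.4,-4.5,0],[-2.9,-9,0],[-4.3,-13.5,0],[-5.8,-18,0],[-7,-22,0],[-7.8,-24.4,0],[-7.8,-24.4,0],[-7.8,-24.4,0]],"rotation":[[0,0,0],[0,0,0],[0,0,0],[0,0,0],[0,0,0],[0,0,0],[0,0,0],[0,0,0]],"claw":[255,255,255,255,255,255,255,255]}' 15
python3 d.py .576 -.1295 .178
python3 - <<'E'
from m import *
o=[]
for n in('top','scene'):
    s=cams.snapshot(n); i=s['image']; P=cloud(s)
    c=i[175:295,330:470] if n=='top' else i[90:210,130:270]
    o.append(cv2.resize(c,(400,343),interpolation=2))
    print(n,'tip',fit(P,(.576,-.13),.06,.082,.02),'stud',fit(P,(.576,-.13),.03,.082,.02),'spacer',fit(P,(.576,-.13),.113,.15,.022))
    for q in('spacer_mid','stud_tip','stud_base'):
        for r in cams.place_of(s,q)[:2]: print(q,round(r['conf'],2),np.round(r['uv'],1),np.round(at_z(s,*r['uv'],{'spacer_mid':.132,'stud_tip':.076,'stud_base':.016}[q]),4))
cv2.imwrite('pics/c3.png',np.hstack(o)[...,::-1])
E
```

```text
t: 6.2
tcp_pos: [0.5756, -0.125, 0.2095]
orientation: [-0.0, 0.143, 0.99, 0.0]
ft_force: [-0.3, 0.1, -0.9]
grip_width: 0.37
gripper_force: 15.0
t 6.2 tcp [ 0.5756 -0.125   0.2095] yaxis [0.284 0.959 0.001] F [-0.3  0.1 -0.9] w 34.0 gf 14.999937764368951
slide cm [-0.17 -0.42  3.15]
top tip None stud None spacer None
spacer_mid 0.42 [383.4 141.8] [ 0.7367 -0.1157  0.132 ]
stud_tip 0.68 [385.8 229.9] [ 0.576  -0.1288  0.076 ]
stud_tip 0.21 [145.2 287.8] [0.47   0.3344 0.076 ]
stud_base 0.59 [380.4 234.9] [ 0.5657 -0.131   0.016 ]
scene tip (42, [0.5766, -0.1305, 0.008], [0.0644, 0.0718, 0.0755, 0.0766]) stud (88, [0.5767, -0.1308, 0.008], [0.0345, 0.0586, 0.0748, 0.0758]) spacer (154, [0.5842, -0.1319, 0.02], [0.1246, 0.1384, 0.1464, 0.1483])
spacer_mid 0.62 [192.7 165.3] [ 0.5772 -0.1243  0.132 ]
stud_tip 0.75 [198.9 178.3] [ 0.5735 -0.1236  0.076 ]
stud_base 0.76 [202.2 192.7] [ 0.5767 -0.127   0.016 ]
```

View pics/c3.png

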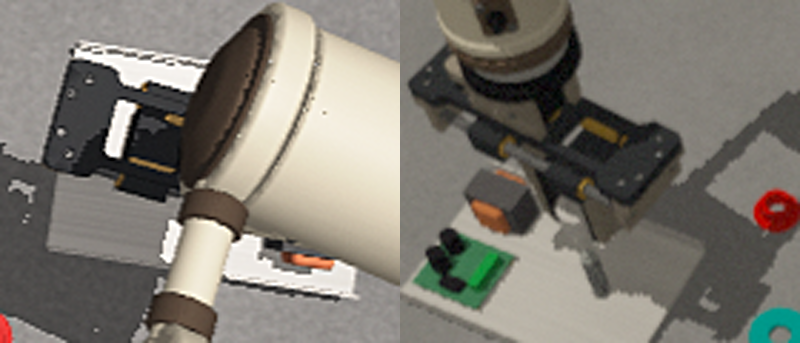

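Scene crop shows the spacer held above the stud (595,270), a little to its side. I shift about 4 mm and lower to just over the tip.

```bash
python3 -m handwheel '{"slide":[[-0.1,-0.43,0],[-0.1,-0.43,1.5],[-0.1,-0.43,3],[-0.1,-0.43,3.5],[-0.1,-0.43,3.5],[-0.1,-0.43,3.5],[-0.1,-0.43,3.5]],"rotation":[[0,0,0],[0,0,0],[0,0,0],[0,0,0],[0,0,0],[0,0,0],[0,0,0]],"claw":[255,255,255,255,255,255,255]}' 15
python3 d.py .5755 -.1295 .108
python3 - <<'E'
from m import *
s=cams.snapshot('scene'); i=s['image']; P=cloud(s)
print('spacer',fit(P,(.576,-.13),.082,.104,.022),'stud',fit(P,(.576,-.13),.03,.078,.02))
cv2.imwrite('pics/c4.png',cv2.resize(i[130:220,150:250],(660,594),interpolation=2)[...,::-1])
E
```

```text
t: 7.3
tcp_pos: [0.5759, -0.1297, 0.1753]
orientation: [0.001, 0.143, 0.99, -0.0]
ft_force: [-0.2, 0.5, 0.3]
grip_width: 0.37
gripper_force: 15.0
t 7.3 tcp [ 0.5759 -0.1297  0.1753] yaxis [ 0.283  0.959 -0.   ] F [-0.2  0.5  0.3] w 34.0 gf 14.999878546223044
slide cm [0.05 0.01 6.73]
spacer (62, [0.5851, -0.1322, 0.0188], [0.0882, 0.0946, 0.1027, 0.1036]) stud (54, [0.578, -0.1305, 0.0077], [0.0338, 0.0482, 0.0643, 0.0665])
```

View pics/c4.png

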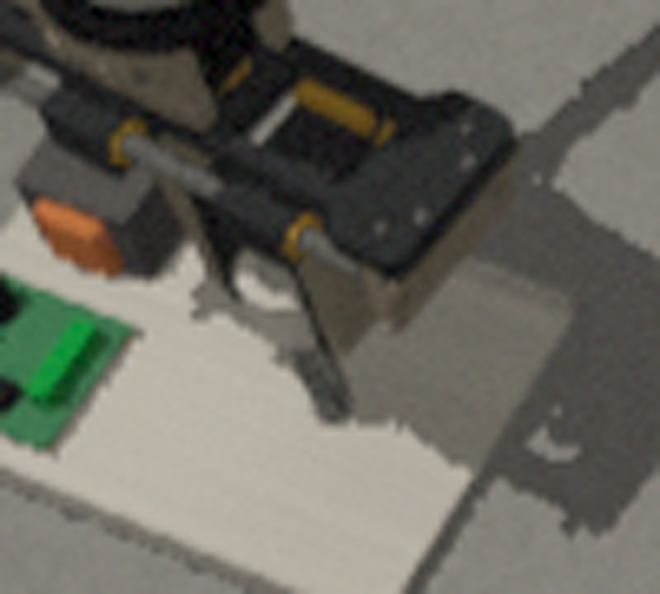

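The white tube front at (265,285) lies on the upward extension of the stud's axis (330,410)-(300,345), so it is aligned. I lower over the tip and watch the force.

```bash
python3 -m handwheel '{"slide":[[0.05,0,0.4],[0.05,0,0.8],[0.05,0,1.2],[0.05,0,1.6],[0.05,0,1.6]],"rotation":[[0,0,0],[0,0,0],[0,0,0],[0,0,0],[0,0,0]],"claw":[255,255,255,255,255]}' 15
python3 d.py .5755 -.1295 .108
```

```text
t: 7.85
tcp_pos: [0.5746, -0.1293, 0.1577]
orientation: [-0.001, 0.143, 0.99, 0.0]
ft_force: [-0.4, -0.2, -0.2]
grip_width: 0.372
gripper_force: 15.0
t 7.85 tcp [ 0.5746 -0.1293  0.1577] yaxis [0.283 0.959 0.   ] F [-0.4 -0.2 -0.2] w 34.2 gf 14.999867314472795
slide cm [-0.1   0.    4.97]
```

```bash
python3 -m handwheel '{"slide":[[0,0,1],[0,0,2],[0,0,3],[0,0,4],[0,0,4.6],[0,0,4.9],[0,0,4.9],[0,0,4.9]],"rotation":[[0,0,0],[0,0,0],[0,0,0],[0,0,0],[0,0,0],[0,0,0],[0,0,0],[0,0,0]],"claw":[255,255,255,255,255,255,255,255]}' 15
python3 d.py .5755 -.1295 .108
```

```text
t: 8.65
tcp_pos: [0.5752, -0.1295, 0.1099]
orientation: [0.0, 0.143, 0.99, -0.0]
ft_force: [1.0, -0.1, -0.5]
grip_width: 0.372
gripper_force: 15.0
t 8.65 tcp [ 0.5752 -0.1295  0.1099] yaxis [ 0.283  0.959 -0.   ] F [ 1.  -0.1 -0.5] w 34.2 gf 14.99988921917975
slide cm [-0.03  0.01  0.19]
```

```bash
python3 -m handwheel '{"slide":[[0,0,0.15],[0,0,0.15],[0,0,0.15],[0,0,0.15],[0,0,0.15],[0,0,-2],[0,0,-7],[0,0,-12]],"rotation":[[0,0,0],[0,0,0],[0,0,0],[0,0,0],[0,0,0],[0,0,0],[0,0,0],[0,0,0]],"claw":[255,90,90,90,90,90,90,90]}' 15
python3 -m handwheel '{"slide":[[1.8,4.3,0],[3.7,8.6,0],[5.6,12.9,0],[7.6,17.2,0],[9,20.5,0],[9.8,22.5,0],[9.8,22.5,0],[9.8,22.5,0]],"rotation":[[0,0,0],[0,0,0],[0,0,0],[0,0,0],[0,0,0],[0,0,0],[0,0,0],[0,0,0]],"claw":[47,47,47,47,47,47,47,47]}' 15
python3 - <<'E'
from m import *
for n in('top','scene'):
    s=cams.snapshot(n); P=cloud(s)
    print(n,'spacer',fit(P,(.576,-.13),.035,.05,.03),'washer',fit(P,(.545,.114),.005,.03,.032))
    for q in ('spacer_mid','washer_mid'):
      for r in cams.place_of(s,q)[:2]: print(q,round(r['conf'],2),np.round(at_z(s,*r['uv'],{'spacer_mid':.03,'washer_mid':.004}[q]),4))
E
python3 d.py .546 .114 .0895
```

```text
t: 9.45
tcp_pos: [0.5742, -0.1291, 0.2301]
orientation: [-0.001, 0.143, 0.99, 0.0]
ft_force: [0.2, 0.2, 0.5]
grip_width: 0.648
gripper_force: 0.0
t: 10.25
tcp_pos: [0.5447, 0.114, 0.2298]
orientation: [0.0, 0.142, 0.99, -0.0]
ft_force: [0.4, 0.0, -0.1]
grip_width: 0.814
gripper_force: 0.0
top spacer (154, [0.5756, -0.1277, 0.0172], [0.041, 0.0445, 0.0462, 0.0477]) washer None
spacer_mid 0.72 [ 0.5728 -0.1272  0.03  ]
scene spacer (119, [0.5772, -0.128, 0.017], [0.038, 0.0432, 0.046, 0.0485]) washer (296, [0.5434, 0.1176, 0.0273], [0.0061, 0.0078, 0.0096, 0.0106])
washer_mid 0.89 [0.5662 0.0217 0.004 ]
washer_mid 0.83 [0.5445 0.1097 0.004 ]
t 10.55 tcp [0.5449 0.1131 0.2297] yaxis [ 0.284  0.959 -0.   ] F [ 0.1 -0.6  0.4] w 75.0 gf 0.0
slide cm [-0.08  0.12 14.02]
```

```bash
python3 -m handwheel '{"slide":[[0,0.1,4],[0,0.1,8],[0,0.1,11],[0,0.1,13],[0,0.1,13],[0,0.1,13],[0,0.1,13]],"rotation":[[0,0,0],[0,0,0],[0,0,0],[0,0,0],[0,0,0],[0,0,0],[0,0,0]],"claw":[47,47,47,47,47,47,47]}' 15
python3 d.py .545 .114 .0897
```

```text
t: 11.25
tcp_pos: [0.5463, 0.1149, 0.1015]
orientation: [0.002, 0.143, 0.99, 0.0]
ft_force: [-0.1, 0.6, 0.6]
grip_width: 0.811
gripper_force: 0.0
t 11.25 tcp [0.5463 0.1149 0.1015] yaxis [0.283 0.959 0.001] F [-0.1  0.6  0.6] w 74.6 gf 0.0
slide cm [ 0.1  -0.12  1.18]
```

```bash
python3 -m handwheel '{"slide":[[0.05,-0.05,0.5],[0.05,-0.05,1.0],[0.05,-0.05,1.0],[0.05,-0.05,1.0],[0.05,-0.05,1.0],[0.05,-0.05,1.0],[0.05,-0.05,1.0],[0.05,-0.05,1.0]],"rotation":[[0,0,0],[0,0,0],[0,0,0],[0,0,0],[0,0,0],[0,0,0],[0,0,0],[0,0,0]],"claw":[47,47,47,255,255,255,255,255]}' 25
python3 d.py .5745 -.1285 .2
```

```text
t: 12.05
tcp_pos: [0.5445, 0.1148, 0.0899]
orientation: [0.0, 0.143, 0.99, 0.0]
ft_force: [0.5, 0.6, -0.4]
grip_width: 0.568
gripper_force: 25.0
t 12.05 tcp [0.5445 0.1148 0.0899] yaxis [0.283 0.959 0.   ] F [ 0.5  0.6 -0.4] w 52.3 gf 25.00000722706318
slide cm [ -9.77 -22.48 -11.02]
```

```bash
python3 -m handwheel '{"slide":[[0,0,-1],[0,0,-3],[0,0,-6],[0,0,-9],[0,0,-11],[0,0,-11],[0,0,-11]],"rotation":[[0,0,0],[0,0,0],[0,0,0],[0,0,0],[0,0,0],[0,0,0],[0,0,0]],"claw":[255,255,255,255,255,255,255]}' 25
python3 - <<'E'
from m import *
o=[]
for n in('top','scene'):
    s=cams.snapshot(n); i=s['image']; P=cloud(s)
    c=i[170:290,210:350] if n=='top' else i[125:245,230:370]
    o.append(cv2.resize(c,(400,343),interpolation=2))
    print(n,fit(P,(.545,.114),.1,.125,.035))
cv2.imwrite('pics/c5.png',np.hstack(o)[...,::-1])
E
python3 d.py .5745 -.1285 .2
```

```text
t: 12.75
tcp_pos: [0.5442, 0.1147, 0.1996]
orientation: [0.0, 0.143, 0.99, -0.0]
ft_force: [0.1, 0.5, -1.5]
grip_width: 0.569
gripper_force: 25.0
top None
scene (372, [0.5489, 0.113, 0.034], [0.1138, 0.1164, 0.1182, 0.1214])
t 12.85 tcp [0.5433 0.1147 0.198 ] yaxis [ 0.283  0.959 -0.001] F [-0.3 -0.4 -1.1] w 52.4 gf 24.999762559309602
slide cm [ -9.87 -22.44  -0.2 ]
```

View pics/c5.png

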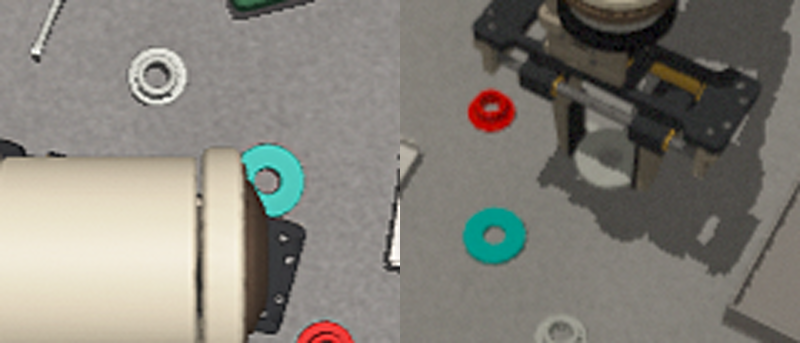

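The washer is held level between the fingers (scene crop (605,158)), with the turquoise look-alike untouched at (495,235). On to the stud.

```bash
python3 -m handwheel '{"slide":[[-1.8,-4.2,0],[-3.8,-8.5,0],[-5.7,-12.8,0],[-7.6,-17,0],[-9,-20.5,0],[-9.9,-22.4,0],[-9.9,-22.4,0],[-9.9,-22.4,0]],"rotation":[[0,0,0],[0,0,0],[0,0,0],[0,0,0],[0,0,0],[0,0,0],[0,0,0],[0,0,0]],"claw":[255,255,255,255,255,255,255,255]}' 25
python3 - <<'E'
from m import *
s=cams.snapshot('scene'); P=cloud(s); t=telemetry.state()['tcp_pos']; z=t[2]-.0897
tx=np.array([-.959,.283]);ty=np.array([.283,.959])
def rep(nm,zl,zh,R):
    q=P[(np.hypot(P[...,0]-t[0],P[...,1]-t[1])<R)&(P[...,2]>zl)&(P[...,2]<zh)][:,:2]-t[:2]
    print(nm,len(q),'tx',np.round(np.percentile(q@tx,[0,2,50,98,100]),4),'ty',np.round(np.percentile(q@ty,[0,2,50,98,100]),4))
rep('washer',z+.004,z+.012,.036); rep('tip',.055,.08,.02); rep('spacer',.038,.05,.03)
i=s['image']; cv2.imwrite('pics/c6.png',cv2.resize(i[110:230,130:270],(700,600),interpolation=2)[...,::-1])
E
python3 d.py .5755 -.1292 .173
```

```text
t: 13.65
tcp_pos: [0.5752, -0.1277, 0.1982]
orientation: [-0.001, 0.143, 0.99, 0.001]
ft_force: [-1.0, 0.6, -0.7]
grip_width: 0.563
gripper_force: 25.0
washer 193 tx [-0.0244 -0.0233 -0.0103  0.0061  0.0074] ty [-0.0337 -0.0276 -0.0059  0.0271  0.0322]
tip 43 tx [-0.0097 -0.0095 -0.0062  0.002   0.0021] ty [-0.0078 -0.007   0.0009  0.004   0.0041]
spacer 105 tx [-0.0194 -0.018  -0.0059  0.0134  0.0142] ty [-0.0156 -0.0138  0.0029  0.0146  0.0149]
t 13.7 tcp [ 0.5753 -0.127   0.1984] yaxis [0.282 0.959 0.001] F [ 0.1  0.  -1.1] w 52.2 gf 24.999773274175823
slide cm [-0.09 -0.21  2.54]
```

View pics/c6.png

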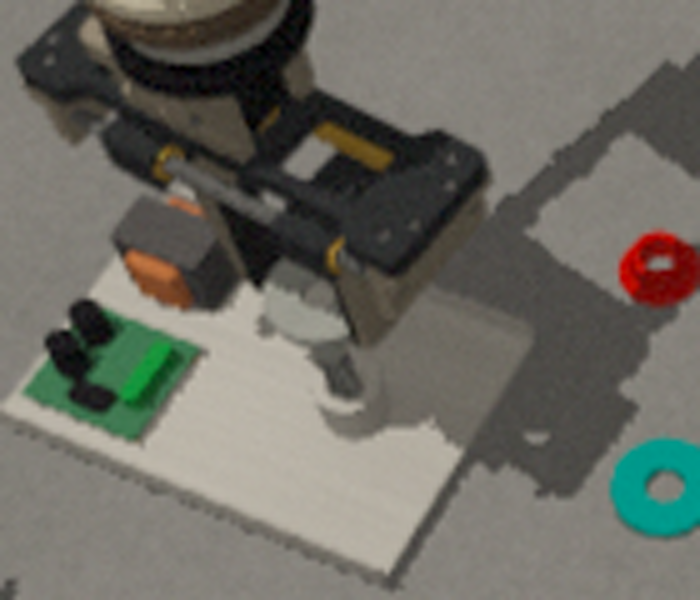

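Scene crop: washer at (305,310) above the spacer (350,400); the stud shows between. I lower to just above the tip, then measure the front arcs of washer, stud and spacer by silhouette.

```bash
python3 -m handwheel '{"slide":[[-0.1,-0.2,1],[-0.1,-0.2,2],[-0.1,-0.2,2.5],[-0.1,-0.2,2.5],[-0.1,-0.2,2.5]],"rotation":[[0,0,0],[0,0,0],[0,0,0],[0,0,0],[0,0,0]],"claw":[255,255,255,255,255]}' 25
cat > sil.py <<'E'
from m import *
from scipy.optimize import least_squares
tx=np.array([-.959,.283]);ty=np.array([.283,.959])
def arc(s,P,c,zl,zh,zp,r,R,half=45):
    """centre (tool x,y rel. c) of a disc of radius r from its camera-facing lower edge, lying in plane zp"""
    m=(np.hypot(P[...,0]-c[0],P[...,1]-c[1])<R)&(P[...,2]>zl)&(P[...,2]<zh)
    pts=[]
    for u in np.where(m.any(0))[0]:
        v=np.where(m[:,u])[0].max(); pts.append(at_z(s,u,v+.5,zp)[:2])
    q=np.array(pts)-c; V=np.array(s['view']); cam=(-V[:3,:3].T@V[:3,3])[:2]-c; cam/=np.linalg.norm(cam)
    def use(o): d=q-o; return (d@cam)/np.linalg.norm(d,axis=1)>np.cos(np.radians(half))
    o=np.zeros(2)
    for _ in range(6):
        k=use(o); o=least_squares(lambda o:np.linalg.norm(q[k]-o,axis=1)-r,o,loss='soft_l1',f_scale=.001).x
    return k.sum(),np.round([o@tx,o@ty],4),'world',np.round(o+c,4)
E
python3 - <<'E'
from sil import *
for _ in range(2):
    s=cams.snapshot('scene'); P=cloud(s); t=telemetry.state()['tcp_pos']; zb=t[2]-.0897; c=t[:2]; print(np.round(t,4))
    print('washer',arc(s,P,c,zb-.003,zb+.012,zb,.027,.034))
    print('spacer',arc(s,P,c,.018,.05,.016,.017,.028))
    k=(np.hypot(P[...,0]-c[0],P[...,1]-c[1])<.02)&(P[...,2]>.05)&(P[...,2]<.076)
    q=P[k]-[*c,0]; print('stud',len(q),np.round(np.median(q[:,:2],0)@np.c_[tx,ty],4))
    print('turq',arc(s,P,np.array([.572,.024]),.003,.012,0,.027,.04),'bush',arc(s,P,np.array([.649,.1055]),.001,.008,0,.022,.035))
E
```

```text
t: 14.2
tcp_pos: [0.5763, -0.1301, 0.1745]
orientation: [-0.0, 0.143, 0.99, 0.0]
ft_force: [-0.1, -0.4, -0.9]
grip_width: 0.567
gripper_force: 25.0
[ 0.5765 -0.1303  0.1749]
washer (np.int64(13), array([0.0037, 0.0019]), 'world', array([ 0.5735, -0.1274]))
spacer (np.int64(10), array([0.0021, 0.0004]), 'world', array([ 0.5746, -0.1292]))
stud 12 [-0.0049  0.0033]
turq (np.int64(14), array([0.0021, 0.0002]), 'world', array([0.5701, 0.0248])) bush (np.int64(13), array([-0.0087,  0.0028]), 'world', array([0.6581, 0.1058]))
[ 0.5766 -0.1303  0.1751]
washer (np.int64(13), array([0.0037, 0.002 ]), 'world', array([ 0.5736, -0.1273]))
spacer (np.int64(7), array([-0.0096,  0.0019]), 'world', array([ 0.5863, -0.1313]))
stud 12 [-0.0039  0.0047]
turq (np.int64(16), array([0.0017, 0.0002]), 'world', array([0.5704, 0.0247])) bush (np.int64(15), array([-0.0052,  0.0084]), 'world', array([0.6563, 0.1121]))
```

```bash
python3 -m handwheel '{"slide":[[0,0,0.4],[0,0,0.8],[0,0,1.2],[0,0,1.5],[0,0,1.5]],"rotation":[[0,0,0],[0,0,0],[0,0,0],[0,0,0],[0,0,0]],"claw":[255,255,255,255,255]}' 25
python3 d.py .576 -.1295 .134
```

```text
t: 14.8
tcp_pos: [0.5764, -0.1305, 0.1593]
orientation: [0.0, 0.143, 0.99, -0.0]
ft_force: [2.0, -2.2, -1.6]
grip_width: 0.567
gripper_force: 25.0
t 14.8 tcp [ 0.5764 -0.1305  0.1593] yaxis [ 0.283  0.959 -0.   ] F [ 2.  -2.2 -1.6] w 52.1 gf 24.999493933282793
slide cm [0.07 0.08 2.53]
```

```bash
python3 -m handwheel '{"slide":[[0,0,0.4],[0,0,0.8],[0,0,1.2],[0,0,1.6],[0,0,2.0],[0,0,2.2],[0,0,2.2]],"rotation":[[0,0,0],[0,0,0],[0,0,0],[0,0,0],[0,0,0],[0,0,0],[0,0,0]],"claw":[255,255,255,255,255,255,255]}' 25
python3 d.py .576 -.1295 .134
```

```text
t: 15.5
tcp_pos: [0.5765, -0.1305, 0.1375]
orientation: [0.0, 0.143, 0.99, -0.0]
ft_force: [2.6, -3.1, -2.6]
grip_width: 0.571
gripper_force: 25.0
t 15.5 tcp [ 0.5765 -0.1305  0.1375] yaxis [ 0.283  0.959 -0.   ] F [ 2.6 -3.1 -2.6] w 52.5 gf 24.9993916740641
slide cm [0.07 0.08 0.35]
```

```bash
python3 -m handwheel '{"slide":[[-0.12,-0.08,0],[-0.12,-0.08,0.15],[-0.12,-0.08,0.3],[-0.12,-0.08,0.35],[-0.12,-0.08,0.35]],"rotation":[[0,0,0],[0,0,0],[0,0,0],[0,0,0],[0,0,0]],"claw":[255,255,255,255,255]}' 25
python3 d.py .576 -.1295 .134
```

```text
t: 16.0
tcp_pos: [0.5771, -0.1313, 0.134]
orientation: [-0.0, 0.143, 0.99, 0.0]
ft_force: [-0.3, 0.2, -0.2]
grip_width: 0.567
gripper_force: 25.0
t 16.0 tcp [ 0.5771 -0.1313  0.134 ] yaxis [0.283 0.959 0.   ] F [-0.3  0.2 -0.2] w 52.2 gf 24.999734116718173
slide cm [0.15 0.14 0.  ]
```

```bash
python3 -m handwheel '{"slide":[[0,0,0],[0,0,0],[0,0,0],[0,0,0],[0,0,-1],[0,0,-4],[0,0,-8],[0,0,-10]],"rotation":[[0,0,0],[0,0,0],[0,0,0],[0,0,0],[0,0,0],[0,0,0],[0,0,0],[0,0,0]],"claw":[47,47,47,47,47,47,47,47]}' 15
python3 -m handwheel '{"slide":[[0,4,0],[0,8.5,0],[0,13,0],[-0.1,17.5,0],[-0.2,22,0],[-0.2,24.7,0],[-0.2,24.7,0],[-0.2,24.7,0]],"rotation":[[0,0,0],[0,0,0],[0,0,0],[0,0,0],[0,0,0],[0,0,0],[0,0,0],[0,0,0]],"claw":[85,85,85,85,85,85,85,85]}' 15
python3 - <<'E'
from sil import *
for n in('top','scene'):
    s=cams.snapshot(n); P=cloud(s)
    print(n,'stack',fit(P,(.576,-.13),.046,.06,.035),'barrel',fit(P,(.649,.1055),.013,.025,.02))
    for r in cams.place_of(s,'bushing_mid')[:2]: print(round(r['conf'],2),np.round(at_z(s,*r['uv'],.009),4))
i=s['image']; cv2.imwrite('pics/c7.png',cv2.resize(i[110:270,130:330],(750,600),interpolation=2)[...,::-1])
E
python3 d.py .649 .1055 .108
```

```text
t: 16.8
tcp_pos: [0.5785, -0.132, 0.2388]
orientation: [0.003, 0.143, 0.99, -0.001]
ft_force: [1.5, -0.1, 0.1]
grip_width: 0.814
gripper_force: 0.0
t: 17.6
tcp_pos: [0.649, 0.105, 0.2347]
orientation: [0.0, 0.142, 0.99, -0.0]
ft_force: [-0.0, -0.3, -0.9]
grip_width: 0.664
gripper_force: 0.0
top stack (505, [0.5746, -0.1287, 0.0271], [0.0505, 0.0528, 0.055, 0.0565]) barrel None
0.59 [ 0.4443 -0.0162  0.009 ]
scene stack (310, [0.5755, -0.13, 0.0275], [0.0497, 0.0519, 0.0539, 0.0569]) barrel (83, [0.6492, 0.1051, 0.0153], [0.0147, 0.0169, 0.0189, 0.0194])
0.8 [0.6499 0.1019 0.009 ]
t 17.8 tcp [0.649  0.1035 0.2344] yaxis [ 0.285  0.959 -0.   ] F [-0.2 -0.1 -0.9] w 61.4 gf 0.0
slide cm [ 0.05  0.19 12.64]
```

View pics/c7.png

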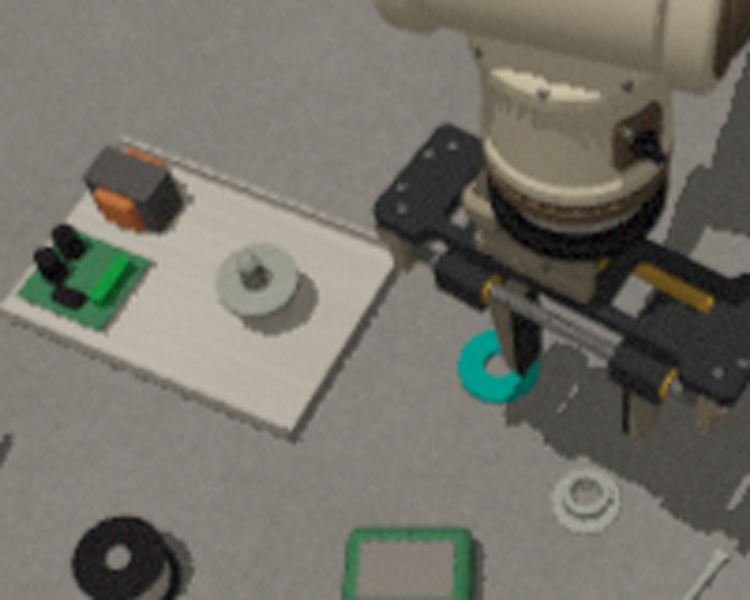

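The washer lies flat on the spacer around the stud (258,280). The bushing stands ahead at (585,497). I descend on its barrel.

```bash
python3 -m handwheel '{"slide":[[0.05,0.1,4],[0.05,0.1,8],[0.05,0.1,11],[0.05,0.1,12.6],[0.05,0.1,12.6],[0.05,0.1,12.6],[0.05,0.1,12.6]],"rotation":[[0,0,0],[0,0,0],[0,0,0],[0,0,0],[0,0,0],[0,0,0],[0,0,0]],"claw":[85,85,85,85,85,85,85]}' 15
python3 d.py .6492 .1053 .0955
```

```text
t: 18.5
tcp_pos: [0.6504, 0.1058, 0.1108]
orientation: [0.002, 0.143, 0.99, 0.0]
ft_force: [0.6, 0.5, 1.1]
grip_width: 0.666
gripper_force: 0.0
t 18.5 tcp [0.6504 0.1058 0.1108] yaxis [0.283 0.959 0.001] F [0.6 0.5 1.1] w 61.3 gf 0.0
slide cm [ 0.11 -0.08  1.53]
```

```bash
python3 -m handwheel '{"slide":[[0.05,0,0.6],[0.05,0,1.3],[0.05,0,1.3],[0.05,0,1.3],[0.05,0,1.3],[0.05,0,1.3],[0.05,0,1.3],[0.05,0,1.3]],"rotation":[[0,0,0],[0,0,0],[0,0,0],[0,0,0],[0,0,0],[0,0,0],[0,0,0],[0,0,0]],"claw":[85,85,85,255,255,255,255,255]}' 25
python3 d.py .576 -.1303 .2
```

```text
t: 19.3
tcp_pos: [0.6485, 0.1061, 0.0954]
orientation: [0.0, 0.143, 0.99, -0.0]
ft_force: [0.0, 0.7, 0.3]
grip_width: 0.312
gripper_force: 25.0
t 19.3 tcp [0.6485 0.1061 0.0954] yaxis [ 0.283  0.959 -0.   ] F [0.  0.7 0.3] w 28.7 gf 25.00006034038961
slide cm [  0.26 -24.72 -10.46]
```

```bash
python3 -m handwheel '{"slide":[[0,0,-1],[0,0,-3],[0,0,-7],[0,0,-10.5],[0,-3,-10.5],[0.1,-7.5,-10.5],[0.1,-12,-10.5],[0.2,-16.5,-10.5]],"rotation":[[0,0,0],[0,0,0],[0,0,0],[0,0,0],[0,0,0],[0,0,0],[0,0,0],[0,0,0]],"claw":[255,255,255,255,255,255,255,255]}' 25
python3 -m handwheel '{"slide":[[0,-4,0],[0,-7,0],[0,-8.2,0],[0,-8.2,0],[0,-8.2,0],[0,-8.2,1],[0,-8.2,2],[0,-8.2,2]],"rotation":[[0,0,0],[0,0,0],[0,0,0],[0,0,0],[0,0,0],[0,0,0],[0,0,0],[0,0,0]],"claw":[255,255,255,255,255,255,255,255]}' 25
python3 - <<'E'
from sil import *
s=cams.snapshot('scene'); P=cloud(s); t=telemetry.state()['tcp_pos']; zb=t[2]-.0954; c=t[:2]
print('bush',arc(s,P,c,zb-.003,zb+.006,zb,.022,.03),'washer',arc(s,P,c,.046,.058,.044,.027,.036))
E
python3 d.py .576 -.1303 .1475
```

```text
t: 20.1
tcp_pos: [0.5992, -0.0528, 0.201]
orientation: [0.0, 0.143, 0.99, -0.0]
ft_force: [0.5, -0.1, -1.0]
grip_width: 0.309
gripper_force: 25.0
t: 20.9
tcp_pos: [0.5755, -0.1287, 0.1775]
orientation: [-0.002, 0.142, 0.99, 0.001]
ft_force: [-0.1, 0.5, -1.8]
grip_width: 0.311
gripper_force: 25.0
bush (np.int64(12), array([0.0013, 0.0007]), 'world', array([ 0.5748, -0.1281])) washer (np.int64(16), array([ 0.0013, -0.0031]), 'world', array([ 0.5737, -0.1317]))
t 20.95 tcp [ 0.5759 -0.1291  0.1785] yaxis [0.282 0.959 0.001] F [ 0.2 -0.5 -1.1] w 28.3 gf 24.999598916620016
slide cm [-0.06 -0.11  3.09]
```

```bash
python3 -m handwheel '{"slide":[[-0.05,-0.15,0],[-0.05,-0.15,0.4],[-0.05,-0.15,0.8],[-0.05,-0.15,1.2],[-0.05,-0.15,1.5],[-0.05,-0.15,1.5]],"rotation":[[0,0,0],[0,0,0],[0,0,0],[0,0,0],[0,0,0],[0,0,0]],"claw":[255,255,255,255,255,255]}' 25
python3 d.py .576 -.1303 .1475
```

```text
t: 21.55
tcp_pos: [0.5763, -0.1316, 0.1645]
orientation: [-0.001, 0.143, 0.99, 0.0]
ft_force: [-0.4, 0.5, -1.0]
grip_width: 0.312
gripper_force: 25.0
t 21.55 tcp [ 0.5763 -0.1316  0.1645] yaxis [0.283 0.959 0.   ] F [-0.4  0.5 -1. ] w 28.7 gf 24.999647894874215
slide cm [0.06 0.12 1.7 ]
```

Free and over the tip; I lower to the washer.

```bash
python3 -m handwheel '{"slide":[[0,0.05,0.5],[0,0.05,1.0],[0,0.05,1.4],[0,0.05,1.65],[0,0.05,1.7],[0,0.05,1.7]],"rotation":[[0,0,0],[0,0,0],[0,0,0],[0,0,0],[0,0,0],[0,0,0]],"claw":[255,255,255,255,255,255]}' 25
python3 d.py .576 -.1303 .1475
```

```text
t: 22.15
tcp_pos: [0.5768, -0.1313, 0.1481]
orientation: [-0.0, 0.143, 0.99, 0.0]
ft_force: [-0.1, 0.6, -0.8]
grip_width: 0.31
gripper_force: 25.0
t 22.15 tcp [ 0.5768 -0.1313  0.1481] yaxis [0.283 0.959 0.   ] F [-0.1  0.6 -0.8] w 28.6 gf 24.999622413888574
slide cm [0.1  0.07 0.06]
```

```bash
python3 -m handwheel '{"slide":[[0,0,0.08],[0,0,0.08],[0,0,0.08],[0,0,0.08],[0,0,0.08],[0,0,-2],[0,0,-6],[0,0,-10]],"rotation":[[0,0,0],[0,0,0],[0,0,0],[0,0,0],[0,0,0],[0,0,0],[0,0,0],[0,0,0]],"claw":[255,120,85,85,85,85,85,85]}' 15
python3 -m handwheel '{"slide":[[0,4,0],[0,8.5,0],[0,13,0],[0,17.5,0],[0,20,0],[0,20,0],[0,20,0]],"rotation":[[0,0,0],[0,0,0],[0,0,0],[0,0,0],[0,0,0],[0,0,0],[0,0,0]],"claw":[85,85,85,85,85,85,85]}' 15
python3 - <<'E'
from m import *
o=[]
for n in('top','scene'):
    s=cams.snapshot(n); i=s['image']; P=cloud(s)
    print(n,'barrel',fit(P,(.576,-.13),.064,.085,.03),'flange',fit(P,(.576,-.13),.055,.061,.03),'washer',fit(P,(.576,-.13),.046,.055,.035))
    c=i[170:290,330:470] if n=='top' else i[130:250,130:270]
    o.append(cv2.resize(c,(400,343),interpolation=2))
cv2.imwrite('pics/c8.png',np.hstack(o)[...,::-1])
E
```

```text
t: 22.95
tcp_pos: [0.5762, -0.131, 0.2486]
orientation: [-0.001, 0.143, 0.99, 0.0]
ft_force: [1.1, 0.5, 0.4]
grip_width: 0.668
gripper_force: 0.0
t: 23.65
tcp_pos: [0.6332, 0.0605, 0.2481]
orientation: [-0.0, 0.142, 0.99, -0.0]
ft_force: [-0.6, 0.5, -0.0]
grip_width: 0.665
gripper_force: 0.0
top barrel (171, [0.5773, -0.1298, 0.0152], [0.068, 0.0709, 0.0757, 0.0777]) flange (192, [0.5745, -0.1287, 0.0254], [0.0555, 0.0579, 0.06, 0.0608]) washer (206, [0.5748, -0.1286, 0.0268], [0.0506, 0.0527, 0.0543, 0.0547])
scene barrel (120, [0.5787, -0.1312, 0.0158], [0.0661, 0.0694, 0.0741, 0.0768]) flange (95, [0.5788, -0.1301, 0.0221], [0.0557, 0.057, 0.0593, 0.0606]) washer (134, [0.5756, -0.1305, 0.0276], [0.0493, 0.0516, 0.0542, 0.0547])
```

View pics/c8.png

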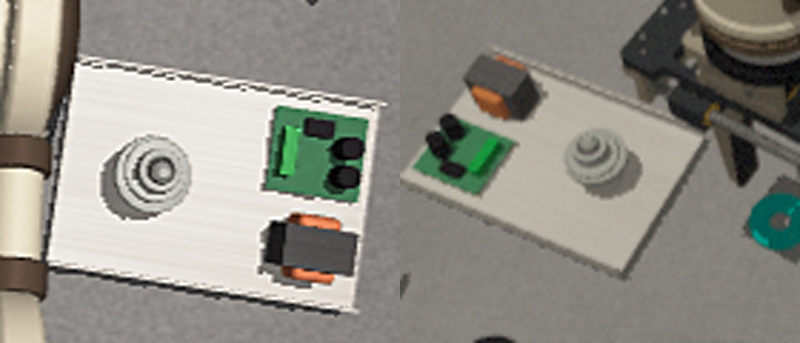

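The picture shows the full stack: washer and flanged bushing are concentric about the stud at (155,175) in the top crop and (597,155) in the scene crop. The heights, 52, 57 and 70 mm, match flat seating. I hand in.

```bash
python3 -c "
from rig import robot
print(robot.sign_off())"
```

```text
the job is handed in; nothing more can be done
None
```

The tall spacer, large washer and flanged bushing (flange down) are stacked on the stud in that order, with measured heights matching flat seating, and the job was handed in with the robot's clock at about 24 s.

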